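# Overhang the fretboard for sawing off its nut end

### The job

The slotted fretboard lying on the small raised bench is to have its waste end sawn off at the white pencilled nut line. With the fingertips, slide it out over the bench's right-hand end (right as the robot looks at it), never picking it up, until the white line is about 8 mm past the bench's edge and the fretboard is square to that edge, then take the hand away. Leave the tools and all the other things where they are.

Things in the scene. Friction and masses are not known exactly. Their poses are not given: they have to be found in the camera images.
- bench: fixed small wooden bench on the table: top 320 mm (its x) by 560 mm (its y), level upper face 120 mm above the table. Origin: under the middle of the top, at table height; x points away from the robot, y along its length to the left, z up. A vise chop with handwheels sticks out 60 mm towards the robot, below the upper face; the dark round spots on top are dog holes on which nothing catches.
- bench_edge (a point): middle of the upper edge of the bench's right-hand end, at the height of the upper face; axes as the bench's: -y points straight out past the edge, z up.
- fretboard: loose dark wooden fretboard: flat rectangular strip 320 mm long (its y), 52 mm wide (its x), 6.4 mm thick, about 0.1 kg. 18 thin black slots and one white pencil line (the nut line), 25 mm from its right-hand end (-y), cross it. Origin: centre of its underside. Starts flat on the bench, askew by up to 0.2 rad, its white line 50 to 170 mm short of the edge.
- nut_line (a point): middle of the white line on the fretboard's upper face, 25 mm from its right-hand end; axes as the fretboard's.
- tail_end (a point): middle of the fretboard's other end (left, +y), on the upper face, 295 mm from the white line; axes as the fretboard's.
- saw: loose small backsaw lying on its side on the far strip of the bench: 325 mm long (its y), 50 mm wide, 28 mm high; origin on the bench surface at mid-length. Leave alone.
- square: loose steel try square lying on the near strip of the bench, about 40 by 100 mm, 14 mm high; origin on the bench surface near its corner. Leave alone.
- glue: loose white glue bottle standing on the bench's near left corner, 38 mm diameter, 105 mm high; origin at the centre of its foot. Leave alone.
- cork: loose cork sanding block on one of the bench's long sides, 36 by 75 mm, 28 mm high; origin at the centre of its underside. Leave alone.
- tin: loose round metal tin on one of the bench's long sides, 49 mm diameter, 26 mm high; origin at the centre of its underside. Leave alone.
- stompbox: loose grey effects pedal on the table right of the bench, 115 by 80 mm, 53 mm high; origin at the centre of its underside. Leave alone.
- mug: loose white mug on the table left of the bench, 82 mm diameter, 90 mm high; origin at the centre of its foot. Leave alone.

How it is judged:
By the outcome, as a careful person would: the job done as asked, in the order asked, and still so for the second after the job is handed in, with the robot touching nothing.
It also fails if it takes over 64 s, if anything falls off the work surface, if the arm or the gripper's body presses on something with over 40 N, if the wrist force passes 120 N, or if a joint passes its speed limit or range.

### The arm

A 7-joint arm with a two-finger parallel gripper is mounted at the origin on the work surface. World frame = base frame: x ahead of the robot, y to its left, z up, the work surface at z = 0. Lengths are in m, angles in rad, forces in N, time in s.
With the tool pointing down it reaches from about 0.425 to 0.925 m from the base axis. Payload 6.8 kg.
Tool frame: the origin (TCP) lies at the very end of the fingers, on their centre line; the grasp point (between the pads) lies 19 mm behind it; z points along the fingers, y is the line along which they close (so a half turn about z gives the same grasp; the last joint's range is limited). The gripper opens to 85 mm and grips with 20 to 120 N. Pads are 22 mm wide; open, the fingers measure 114 mm over their backs; the gripper's body (76 mm by 85 mm) begins 54 mm behind the grasp point. The pads swing forward as they close: fully open they stand 13 mm farther back than shut.
Start: joints at [1.017, 0.477, 0.022, 1.555, -0.011, 1.109, -0.083], TCP at [0.291, -0.609, 0.231] pointing down, gripper open.
Joint ranges: [-2.96, 2.96], [-0.34, 2.1], [-1.41, 1.46], [0.24, 2.44], [-1.37, 4.51], [0.17, 1.92], [-2.96, 2.96]. Speed limits (rad/s): [2.39, 2.39, 3.14, 3.14, 3.14, 3.14, 3.14].

### API

Orientations are given as a rotation vector (axis times angle).
In Python, from bench import r gives the robot as it stands.
- The arm moves only by the tool play_rows, never from a script. Its argument "targets" is text: rows parted by semicolons, each of 5 numbers parted by spaces: the closure, from -1 (fully open) to 1 (shut), then the shift along the tool's x, y, z in m, then the turn about the tool's z in rad. In form: gripper dx dy dz spin; .... A call has 1 to 8 rows; each row is the pose to reach, as a shift and turn from the pose commanded when the call began, along the tool's axes at that moment; what a row does not reach only later rows make up. A row lasts 1/12 s, in which the tool goes at most 41.7 mm and 7.16 degrees, less where a joint would pass 70% of its speed; a pose out of reach is approached as far as the arm can. A call with a gripper value outside its range is refused whole. The fingers move at their own pace and stop on an object; "squeeze" is the grip in N (left out, the last holds). Time passes only in rows, so rows that repeat a pose let the fingers close. It gives the time, the measured TCP pose, the force, the opening and the grip force at its end, in the units of the state.
- r.get_obs(): the state, without advancing time (a new reading comes with each control period).
- r.grab_frame(name): name is "side" or "top"; returns the picture (480x640x3 uint8, red, green, blue); there is no depth.
- r.camera_info(name): a dict with "fov_y" (degrees; the focal length in pixels is half the picture's height over the tangent of half this angle, whatever the lens; pixels are square), "cx", "cy" (the principal point, pixels), "position" and "rotation" of the camera in the world. Camera axes: x right, y down, z forward; pixel columns grow to the right and rows downward; lengths in m; the calibration is good to about 2 mm. A picture is of the moment at which its call begins. camera_info takes no time and is no camera call.
- r.hand_in(): hands the job in; it is judged then, once.
The state is a dict: "clock": time; "joints": joint angles; "qvel": joint speeds; "tau": joint torques, N m; "tcp_pos": TCP position; "orientation": TCP orientation; "contact_force": force on the tool from outside, world axes, zero at the start; "moment": the same for the moment, N m; "grip_width": finger opening in m; "gripper_force": force on a finger pad.
Only numpy, scipy, OpenCV 4.12 (cv2) and the standard library are available. Lean on these libraries where they do the work, as an engineer would, in place of code of your own. Each camera call takes 0.05 s, during which the arm holds its last target. There are 200 camera calls.

## Working session

There is one attempt and no reset: what is moved stays moved. The work goes in short steps, Python scripts to look and compute and a tool call to move; the robot and the scene stay as the last step left them, time stands still between calls to the robot, and variables do not carry over. Pictures are saved under pics/ and viewed, at most 10 in all, crops included, and the job is handed in when it is done.

Besides the shell and the picture viewer there is one more tool, called after ">>>" by a JSON object that holds its "op" and its "data". play_rows: Moves the arm, as the interface text tells. Its arguments: {"type":"object","properties":{"targets":{"type":"string"},"squeeze":{"type":"number"}},"required":["targets"]}

```bash
mkdir -p pics; python3 - <<'E'
from bench import r
import cv2
for n in("top","side"):
    cv2.imwrite(f"pics/{n}0.png",r.grab_frame(n)[:,:,::-1]); print(n,r.camera_info(n))
o=r.get_obs();print(o['clock'],o['tcp_pos'],o['orientation'],o['grip_width'])
E
```

```text
top {'fov_y': 54.64564887764674, 'cx': 318.8421428397451, 'cy': 239.2685673785961, 'position': array([0.30983491, 0.01473165, 1.21679746]), 'rotation': array([-2.1614167 ,  2.09657265, -0.23933591])}
side {'fov_y': 43.391346456519976, 'cx': 323.738876403205, 'cy': 235.83309716712375, 'position': array([0.25816236, 1.05810274, 1.08850998]), 'rotation': array([-0.34721469,  2.74828834, -1.20566607])}
0.1 [ 0.29083557 -0.60854854  0.23039559] [-3.06229823e+00 -6.94154179e-01  7.31313074e-04] 0.08498257562851155
```

View pics/top0.png

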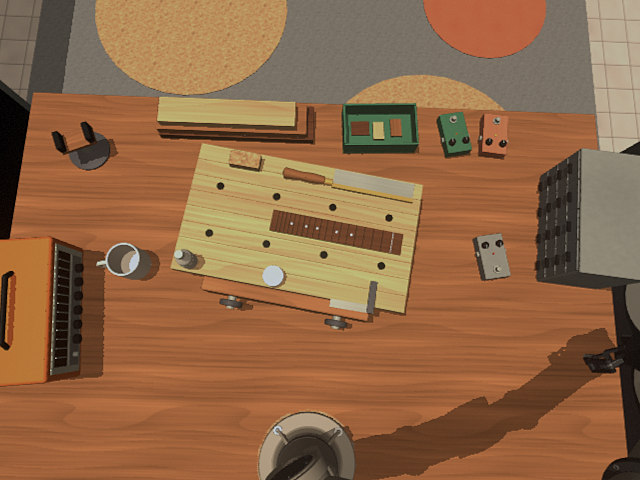

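View pics/side0.png

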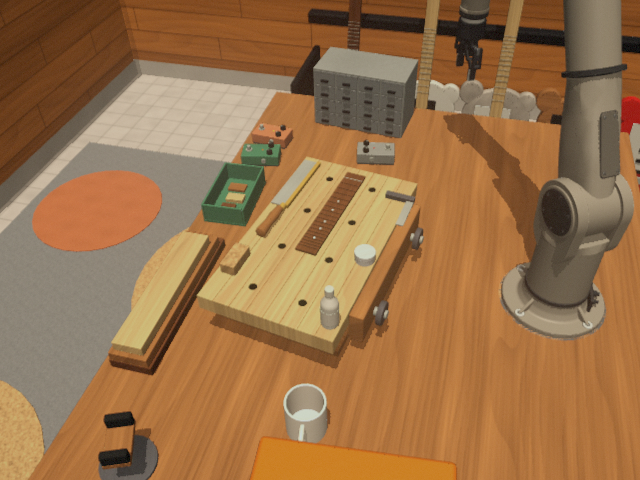

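The top view shows the bench with corners near (202,144), (422,186), (406,313) and (171,268). The fretboard runs from (272,220) to (402,245), with the white line near (393,243). The square is at (370,300), the tin at (273,276) and the saw at (350,184).

```bash
cat > h.py <<'E'
import numpy as np, cv2
from bench import r
from scipy.spatial.transform import Rotation as R
def cam(n):
    c=r.camera_info(n); f=240/np.tan(np.radians(c['fov_y']/2))
    return np.array([[f,0,c['cx']],[0,f,c['cy']],[0,0,1]]),R.from_rotvec(c['rotation']).as_matrix(),c['position']
def px2w(n,uv,z):
    K,Rm,p=cam(n); uv=np.atleast_2d(uv).astype(float)
    d=(Rm@np.linalg.inv(K)@np.c_[uv,np.ones(len(uv))].T).T
    return p+d*((z-p[2])/d[:,2])[:,None]
def w2px(n,X):
    K,Rm,p=cam(n); q=(K@Rm.T@(np.atleast_2d(X)-p).T).T
    return q[:,:2]/q[:,2:]
def crop(n,x,y,w,h,s,name):
    im=r.grab_frame(n)[:,:,::-1]; np.save(f'pics/{name}.npy',im)
    cv2.imwrite(f'pics/{name}.png',cv2.resize(im[y:y+h,x:x+w],None,fx=s,fy=s,interpolation=cv2.INTER_CUBIC))
E
python3 - <<'E'
from h import *
np.set_printoptions(precision=4,suppress=True)
crop('top',265,165,165,120,4.8,'c1')
b=px2w('top',[(202,144),(422,186),(406,313),(171,268)],.12);print(b)
print([np.linalg.norm(b[i]-b[i-1]) for i in range(4)])
f=px2w('top',[(273,210),(403,236),(400,254),(270,230)],.1264);print(f,[np.linalg.norm(f[i]-f[i-1]) for i in range(4)])
E
```

```text
[[ 0.7622  0.2865  0.12  ]
 [ 0.6732 -0.2636  0.12  ]
 [ 0.3603 -0.2208  0.12  ]
 [ 0.4492  0.3352  0.12  ]]
[np.float64(0.31675375506900505), np.float64(0.557282160909126), np.float64(0.31585904978638973), np.float64(0.5630609087863729)]
[[ 0.5971  0.1016  0.1264]
 [ 0.5434 -0.2138  0.1264]
 [ 0.4992 -0.2063  0.1264]
 [ 0.5474  0.1065  0.1264]] [np.float64(0.049942831986159224), np.float64(0.32002146108403123), np.float64(0.044891631035426885), np.float64(0.3164607541995951)]
```

View pics/c1.png

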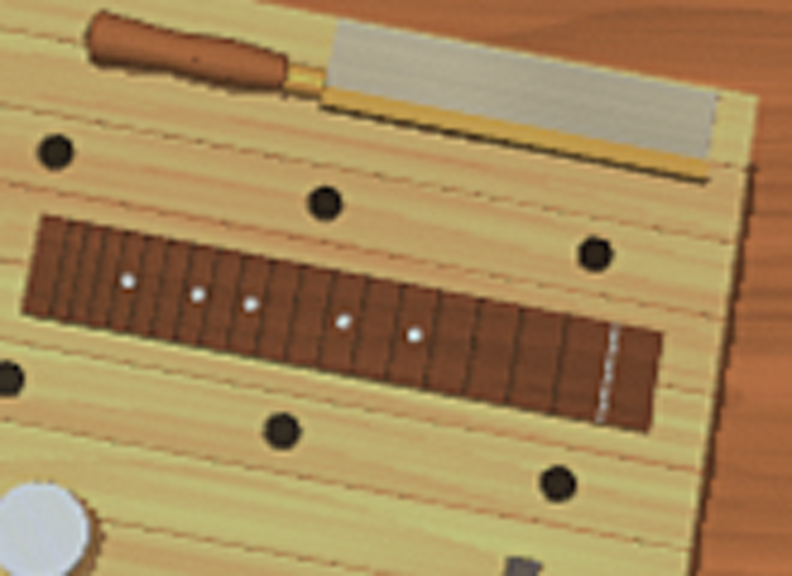

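The crop shows the fretboard corners at (41,215), (663,332), (650,432) and (22,313). The pencil line runs from (615,325) to (600,424), and the bench's right edge from (757,95) to about (692,555). All are crop pixels at scale 4.8.

```bash
python3 - <<'E'
from h import *
np.set_printoptions(precision=4,suppress=True)
g=lambda L:np.array(L)/4.8+[265,165]-0.4
f=px2w('top',g([(41,215),(663,332),(650,432),(22,313)]),.1264);print(f,[np.linalg.norm(f[i]-f[i-1]) for i in range(4)])
n=px2w('top',g([(615,325),(600,424)]),.1264).mean(0)
e=px2w('top',g([(757,95),(692,555)]),.12)
d=e[0]-e[1];d/=np.linalg.norm(d);out=np.array([d[1],-d[0],0])
print('edge ang',np.degrees(np.arctan2(d[1],d[0])))
b=px2w('top',[(202,144),(422,186),(406,313),(171,268)],.12)
for i,j in((1,0),(2,3)):
  v=b[j]-b[i];print('long',np.degrees(np.arctan2(v[1],v[0]))-90)
v=(f[0]+f[3]-f[1]-f[2])/2; print('fret',np.degrees(np.arctan2(v[1],v[0]))-90)
print('line',n,'short',(e[0]-n)@out,'tail',(f[0]+f[3])/2,'out',out)
print(px2w('top',[(273,276)],.146),px2w('top',[(185,258)],.2))
o=r.get_obs();print(R.from_rotvec(o['orientation']).as_matrix(),o['contact_force'])
E
```

```text
[[ 0.5986  0.1014  0.1264]
 [ 0.5489 -0.2132  0.1264]
 [ 0.4977 -0.2063  0.1264]
 [ 0.5478  0.1085  0.1264]] [np.float64(0.05132597330433101), np.float64(0.3185003560255853), np.float64(0.05165415032350616), np.float64(0.31872747282531844)]
edge ang -8.62137009744821
long -9.185696521559052
long -9.085804122179368
fret -9.00084276983722
line [ 0.5263 -0.1851  0.1264] short 0.05577846713531246 tail [0.5732 0.1049 0.1264] out [-0.1499 -0.9887  0.    ]
[[0.4347 0.0927 0.146 ]] [[0.4621 0.2834 0.2   ]]
[[ 0.9023  0.4312 -0.0007]
 [ 0.4312 -0.9023  0.0012]
 [-0.0001 -0.0014 -1.    ]] [-0.6154  0.3011 -0.61  ]
```

>>> {"op": "play_rows", "data": {"targets": "0.3 0.252 -0.157 0 -0.5;0.3 0.252 -0.157 0 -0.5;0.3 0.252 -0.157 0 -0.5;0.3 0.252 -0.157 0 -0.5;0.3 0.252 -0.157 0 -0.5;0.3 0.252 -0.157 0 -0.5;0.3 0.252 -0.157 0 -0.5;0.3 0.252 -0.157 0 -0.5", "squeeze": 20}}

```text
clock: 0.82
tcp_pos: [0.4559, -0.3502, 0.2314]
orientation: [-2.787, -1.445, -0.006]
contact_force: [0.7, 0.4, 0.4]
grip_width: 0.03
gripper_force: 0.0
```

```bash
cat > st.py <<'E'
from h import *
np.set_printoptions(precision=4,suppress=True)
import sys
o=r.get_obs();M=R.from_rotvec(o['orientation']).as_matrix()
print(o['clock'],o['tcp_pos'],o['grip_width'],o['contact_force'],'xyaw',np.arctan2(M[1,0],M[0,0]),'spin to 81deg',np.arctan2(M[1,0],M[0,0])-np.radians(81))
if len(sys.argv)>3: print('tool delta',M.T@(np.array([float(a) for a in sys.argv[1:4]])-o['tcp_pos']))
E
python3 st.py 0.580 0.147 0.23
```

```text
0.8167 [ 0.4559 -0.3502  0.2314] 0.029964113331143776 [0.6898 0.3538 0.3845] xyaw 0.9569538104328067 spin to 81deg -0.4567628836826002
tool delta [ 0.4779 -0.185   0.0037]
```

>>> {"op": "play_rows", "data": {"targets": "0.3 0.28 -0.11 0 -0.457;0.3 0.28 -0.11 0 -0.457;0.3 0.28 -0.11 0 -0.457;0.3 0.28 -0.11 0 -0.457;0.3 0.28 -0.11 0 -0.457;0.3 0.28 -0.11 0 -0.457;0.3 0.28 -0.11 0 -0.457;0.3 0.28 -0.11 0 -0.457"}}

```text
clock: 1.48
tcp_pos: [0.5266, -0.0592, 0.2318]
orientation: [-2.389, -2.037, -0.005]
contact_force: [1.1, 1.0, 0.8]
grip_width: 0.0298
gripper_force: 0.0
```

```bash
python3 st.py 0.580 0.147 0.15
```

```text
1.4833 [ 0.5266 -0.0592  0.2318] 0.02984583063869323 [1.1345 1.0149 0.8345] xyaw 1.4121279604996053 spin to 81deg -0.0015887336158015852
tool delta [0.2117 0.0201 0.0826]
```

>>> {"op": "play_rows", "data": {"targets": "0.3 0.212 0.02 0 0;0.3 0.212 0.02 0 0;0.3 0.212 0.02 0 0;0.3 0.212 0.02 0 0;0.3 0.212 0.02 0 0;0.3 0.212 0.02 0 0;0.3 0.212 0.02 0.04 0;0.3 0.212 0.02 0.083 0"}}

```text
clock: 2.15
tcp_pos: [0.5828, 0.1402, 0.1511]
orientation: [2.396, 2.028, 0.01]
contact_force: [1.3, -1.0, 0.0]
grip_width: 0.0299
gripper_force: 0.0
```

```bash
python3 - <<'E'
from h import *
crop('side',270,160,160,120,5,'c2')
crop('top',230,150,160,120,4,'c2t')
E
python3 st.py 0.580 0.147 0.12
```

```text
2.25 [0.576  0.1361 0.1433] 0.030061932441162585 [-2.0233 -0.5606 -0.3886] xyaw 1.4033865057749706 spin to 81deg -0.010330188340436308
tool delta [0.0115 0.0024 0.0232]
```

View pics/c2.png

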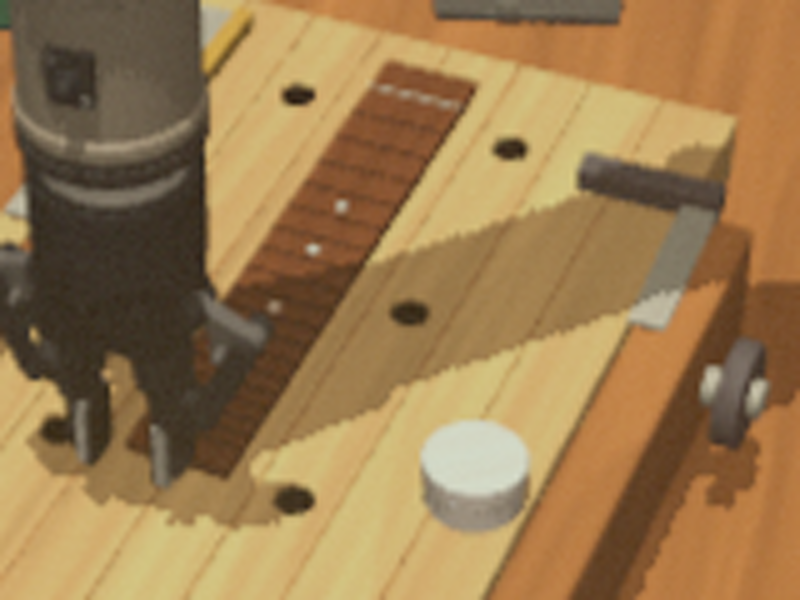

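The crop shows the fingers behind the tail end at about (90,450) and (165,480), clear of the board. The tin, square and glue are well away.

>>> {"op": "play_rows", "data": {"targets": "0.3 0.008 0 0 0;0.3 0.008 0 0 0;0.3 0.008 0 0 0;0.3 0.008 0 0 0"}}

```text
clock: 2.58
tcp_pos: [0.5833, 0.1468, 0.1521]
orientation: [2.399, 2.026, 0.006]
contact_force: [0.9, 0.4, 0.6]
grip_width: 0.03
gripper_force: 0.0
```

```bash
python3 st.py 0.580 0.147 0.124; python3 -c "
from h import *
t=np.array([.5732,.1049,.1264]);b=np.array([.1564,.9877,0]);p=r.get_obs()['tcp_pos']-t
print('behind',p@b,'across',p@[.9877,-.1564,0])"
```

```text
2.5833 [0.5833 0.1468 0.1521] 0.029958120622878143 [0.8758 0.3733 0.5529] xyaw 1.4028752034016923 spin to 81deg -0.010841490713714652
tool delta [-0.0004 -0.0034  0.0281]
behind 0.04299958047078599 across 0.0033952922458971215
```

>>> {"op": "play_rows", "data": {"targets": "0.3 0 -0.003 0.01 -0.011;0.3 0 -0.003 0.018 -0.011;0.3 0 -0.003 0.022 -0.011;0.3 0 -0.003 0.025 -0.011;0.3 0 -0.003 0.027 -0.011;0.3 0 -0.003 0.028 -0.011;0.3 0 -0.003 0.029 -0.011;0.3 0 -0.003 0.029 -0.011"}}

```text
clock: 3.25
tcp_pos: [0.579, 0.1468, 0.1206]
orientation: [-2.389, -2.04, -0.0]
contact_force: [-0.1, 0.5, 0.9]
grip_width: 0.0299
gripper_force: 0.0
```

>>> {"op": "play_rows", "data": {"targets": "0.3 0 0 0.001 0;0.3 0 0 0.001 0;0.3 0 0 0.002 0;0.3 0 0 0.002 0;0.3 0 0 0.002 0"}}

```text
clock: 3.67
tcp_pos: [0.5791, 0.1468, 0.1197]
orientation: [2.388, 2.04, 0.001]
contact_force: [-2.7, -1.1, 7.0]
grip_width: 0.0295
gripper_force: 3.6
```

>>> {"op": "play_rows", "data": {"targets": "0.3 0 0 -0.0025 0;0.3 0 0 -0.0028 0;0.3 -0.008 0 -0.0028 0;0.3 -0.016 0 -0.0028 0;0.3 -0.022 0 -0.0028 0;0.3 -0.027 0 -0.0028 0;0.3 -0.031 0 -0.0028 0;0.3 -0.035 0 -0.0028 0"}}

```text
clock: 4.33
tcp_pos: [0.5733, 0.1116, 0.1214]
orientation: [-2.389, -2.04, -0.0]
contact_force: [-0.1, 0.1, -0.4]
grip_width: 0.0299
gripper_force: 0.3
```

>>> {"op": "play_rows", "data": {"targets": "0.3 -0.005 0 0 0;0.3 -0.01 0 0 0;0.3 -0.015 0 0 0;0.3 -0.02 0 0 0;0.3 -0.025 0 0 0;0.3 -0.03 0 0 0;0.3 -0.034 0 0 0;0.3 -0.036 0 0 0"}}

```text
clock: 5.0
tcp_pos: [0.5678, 0.0758, 0.1215]
orientation: [2.389, 2.039, -0.0]
contact_force: [0.0, -0.1, -0.9]
grip_width: 0.03
gripper_force: 0.3
```

```bash
python3 st.py; python3 - <<'E'
from h import *
crop('side',270,160,160,120,5,'c3')
crop('top',265,165,165,120,4.8,'c3t')
E
```

```text
5.0 [0.5678 0.0758 0.1215] 0.029974963929438745 [ 0.0148 -0.149  -0.9098] xyaw 1.413042263298279 spin to 81deg -0.0006744308171278135
```

View pics/c3t.png

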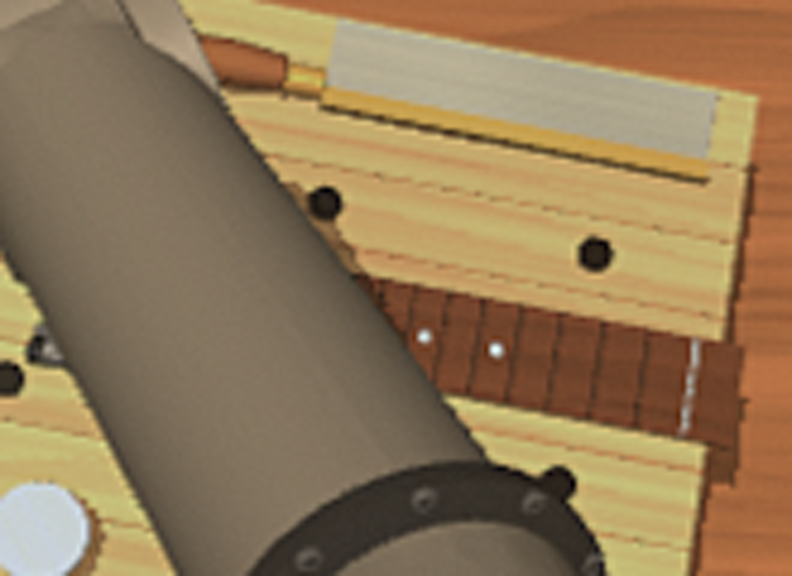

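The crop shows the board sliding straight: the white line now runs (697,342)–(684,435) and the end overhangs the edge, which runs from about (722,335) to (704,447). I'll measure this at subpixel accuracy.

```bash
cat > m.py <<'E'
from h import *
import sys
# rectified profiles in bench axes: s along out (-y), t along bench x
a=np.radians(-9.0); bx=np.array([np.cos(a),np.sin(a),0]); out=np.array([np.sin(a),-np.cos(a),0])
O=np.array([0.5163,-.2390,0])
def rect(im,z,t,s):
    T,S=np.meshgrid(t,s,indexing='ij')
    X=O+T[...,None]*bx+S[...,None]*out+[0,0,z]
    p=w2px('top',X.reshape(-1,3)).reshape(*T.shape,2).astype(np.float32)
    return cv2.remap(im,p[...,0],p[...,1],cv2.INTER_LINEAR).astype(float)
s=np.arange(-.09,.06,.0005)
def edge(im,bands=((.05,.065),(.04,.05),(-.06,-.045),(-.085,-.07))):
    P=[]
    for b in bands:
        t=np.arange(b[0],b[1],.001); v=rect(im,.12,t,s)[:,:,1].mean(0)   # green: pale top vs dark
        k=(s>-.03)&(s<.03); g=-np.gradient(cv2.GaussianBlur(v[None],(0,0),2)[0]); g[~k]=0
        i=g.argmax(); w=slice(i-6,i+7); P.append((t.mean(),(s[w]*np.clip(g[w],0,None)).sum()/np.clip(g[w],0,None).sum()))
    return np.array(P)
def line(im,lo,hi):
    P=[]
    for t0 in np.arange(-.018,.019,.006):
        t=np.arange(t0-.003,t0+.003,.001); v=rect(im,.1264,t,s)[:,:,2 if 0 else 0].mean(0)  # blue
        k=(s>lo)&(s<hi); w=np.where(k,np.clip(v-np.median(v[k])-15,0,None),0); P.append((t0,(s*w).sum()/w.sum()))
    return np.array(P)
def rep(name,lo,hi):
    im=np.load(f'pics/{name}.npy'); E=edge(im);L=line(im,lo,hi)
    pe=np.polyfit(*E.T,1);pl=np.polyfit(*L.T,1)
    print(name,'edge',E.round(4).tolist(),'tilt deg',np.degrees(np.arctan(pe[0])));print(' line',L[:,1].round(4),'tilt',np.degrees(np.arctan(pl[0])),'line past edge mm',1000*(np.polyval(pl,0)-np.polyval(pe,0)))
if __name__=='__main__':
    for i in range(1,len(sys.argv),3): rep(sys.argv[i],float(sys.argv[i+1]),float(sys.argv[i+2]))
E
python3 m.py c1 -.068 -.042 c3t -.025 0.003
```

```text
c1 edge [[0.057, 0.0005], [0.045, 0.0005], [-0.053, 0.0004], [-0.078, 0.0003]] tilt deg 0.0867528935218625
 line [-0.0548 -0.0547 -0.0551 -0.0544 -0.0549 -0.0546 -0.0544] tilt 0.5374144996103529 line past edge mm -55.13234284402632
c3t edge [[0.057, 0.0005], [0.045, 0.0005], [-0.053, 0.0004], [-0.078, 0.0003]] tilt deg 0.08495872851291951
 line [-0.0129 -0.0132 -0.0134 -0.013  -0.0134 -0.0132 -0.0128] tilt 0.10593672967523618 line past edge mm -13.552789207715744
```

>>> {"op": "play_rows", "data": {"targets": "0.3 -0.004 0 0 0;0.3 -0.008 0 0 0;0.3 -0.012 0 0 0;0.3 -0.015 0 0 0;0.3 -0.018 0 0 0;0.3 -0.02 0 0 0;0.3 -0.021 0 0 0;0.3 -0.021 0 0 0"}}

```text
clock: 5.77
tcp_pos: [0.5645, 0.0555, 0.1215]
orientation: [2.389, 2.04, -0.0]
contact_force: [-0.5, 0.5, -0.2]
grip_width: 0.0301
gripper_force: 0.0
```

```bash
python3 st.py; python3 - <<'E'
from h import *
crop('top',265,165,165,120,4.8,'c4t')
E
python3 m.py c4t -.004 0.024
```

```text
5.7667 [0.5645 0.0555 0.1215] 0.03009309186310748 [-0.4866  0.4674 -0.1947] xyaw 1.413438173527494 spin to 81deg -0.0002785205879130004
c4t edge [[0.057, 0.0004], [0.045, 0.0005], [-0.053, 0.0004], [-0.078, 0.0003]] tilt deg 0.08949851704780601
 line [0.0071 0.0067 0.0074 0.0069 0.0067 0.0074 0.0069] tilt 0.030278678354568673 line past edge mm 6.59269127506719
```

>>> {"op": "play_rows", "data": {"targets": "0.3 -0.0008 0 0 0;0.3 -0.0015 0 0 0;0.3 -0.0015 0 0 0;0.3 -0.0015 0 0 0"}}

```text
clock: 6.15
tcp_pos: [0.5642, 0.0543, 0.1214]
orientation: [-2.389, -2.04, 0.0]
contact_force: [0.2, -0.2, -0.1]
grip_width: 0.0301
gripper_force: 0.2
```

```bash
python3 st.py; python3 - <<'E'
from h import *
crop('top',265,165,165,120,4.8,'c5t')
E
python3 m.py c5t -.004 0.024
```

```text
6.15 [0.5642 0.0543 0.1214] 0.03013154425160992 [ 0.24   -0.2043 -0.1086] xyaw 1.4137685134765017 spin to 81deg 5.18193610947737e-05
c5t edge [[0.057, 0.0005], [0.045, 0.0005], [-0.053, 0.0004], [-0.078, 0.0003]] tilt deg 0.08578271481769957
 line [0.0081 0.0085 0.008  0.0085 0.0086 0.0079 0.0085] tilt 0.1883652529780869 line past edge mm 7.887433601740436
```

7.9 mm past the edge and square. Backing off, then up and away.

>>> {"op": "play_rows", "data": {"targets": "0.3 0.008 0 0 0;0.3 0.018 0 0 0;0.3 0.03 0 -0.005 0;0.3 0.03 0 -0.03 0;0.3 0.03 0 -0.06 0;0.3 0.03 0 -0.1 0;0.3 0.03 0 -0.13 0;0.3 0.03 0 -0.15 0"}}

```text
clock: 6.87
tcp_pos: [0.5701, 0.0864, 0.2757]
orientation: [2.385, 2.041, 0.007]
contact_force: [-0.5, -0.1, 0.3]
grip_width: 0.0297
gripper_force: 0.0
```

>>> {"op": "play_rows", "data": {"targets": "0.3 0.06 0 -0.04 0;0.3 0.06 0 -0.04 0;0.3 0.06 0 -0.04 0;0.3 0.06 0 -0.04 0;0.3 0.06 0 -0.04 0;0.3 0.06 0 -0.04 0"}}

```text
clock: 7.37
tcp_pos: [0.578, 0.1425, 0.3105]
orientation: [-2.389, -2.039, 0.003]
contact_force: [0.6, 0.9, 0.1]
grip_width: 0.0301
gripper_force: 0.0
```

```bash
python3 st.py; python3 - <<'E'
from h import *
crop('top',165,130,270,200,2.9,'c6t')
E
python3 m.py c6t -.004 0.024
```

```text
7.3667 [0.578  0.1425 0.3105] 0.03009500212656964 [0.623  0.8776 0.0579] xyaw 1.4129893433378329 spin to 81deg -0.0007273507775740207
c6t edge [[0.057, 0.0005], [0.045, 0.0006], [-0.053, 0.0004], [-0.078, 0.0001]] tilt deg 0.13250245473079197
 line [0.0085 0.0086 0.008  0.0086 0.0086 0.0079 0.0086] tilt -0.26260695429301273 line past edge mm 7.998227617692269
```

View pics/c6t.png

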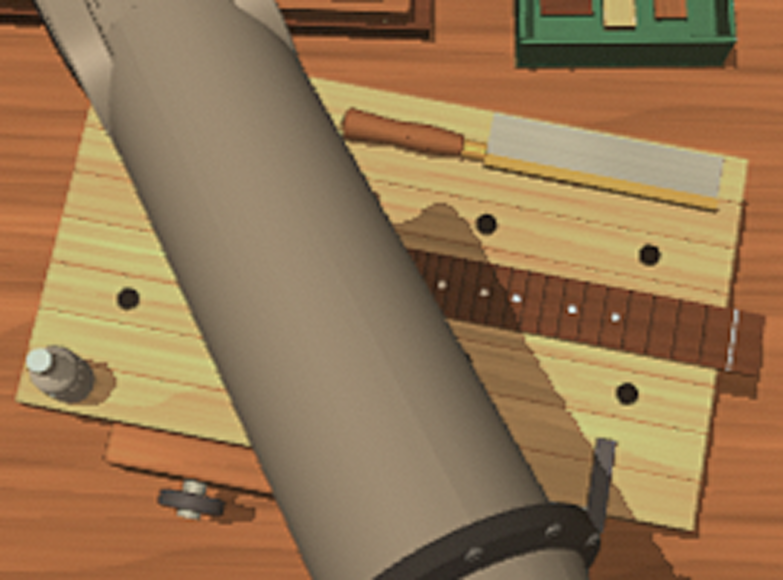

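The line, at (735,340), is just past the edge. The board is square, the hand is raised clear, and the saw, square and glue are where they were.

```bash
python3 -c "
from bench import r
print(r.hand_in())"
```

```text
the job is handed in; nothing more can be done
None
```

The fretboard was slid out until its white line sat about 8 mm past the bench's edge, square to it within about 0.4° by camera; the hand was then lifted clear and the job handed in at about 7.5 s.

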